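# Clamp a glued power-supply case in a trigger bar clamp

## Task

The two-part power-supply case for the surveillance camera has fresh glue in its seam: stand it upright in the middle of the clamp's sprung rest pan, its long side along the clamp, and let go of it. Then pump the trigger, moving the jaw by the trigger only, until the jaw has pushed the case against the sprung pad and driven the pad about halfway in, never right to the end of its travel, which would crush the case. The jaw slips back when the trigger is let go, so finish while still holding the trigger squeezed, with the case gripped; leave the screwdriver, the locknut and the glue bottle alone.

Things in the scene. Friction and masses are not known exactly. Their poses are not given: they have to be found in the camera images.
- module: The power-supply case: an upright block 38 x 56 x 60 mm (its own x, y, z), one half bare aluminium, the other black plastic, with a seam between the halves across the middle of its 56 mm side; 0.25 to 0.45 kg. Origin: centre of its underside; z up. It lies loose on the desk at the start. Either way round will do in the clamp.
- clamp: Bar clamp fixed upright on the desk at some yaw. Origin: on the desk under the middle of the rest pan; y is the clamping direction, z up. Along y, mm: black anvil post 72 to 88 (98 high, 50 wide), black housing -100 to -200 (46 wide, 115 high), trigger pivot -130, fixed upright black handle -190 to -218 (197 high). Base bar y -270 to 90, 34 wide, 17 high; feet 60 wide, 6 high.
- pan_center (a point): Centre of the top face of the sprung rest pan, a plain aluminium plate 56 mm (clamp x) by 110 mm (clamp y), 6 mm thick, 40 mm above the desk when empty. The pan only moves down, by 1 to 7 mm under the case; stop at 12 mm.
- rest_pan (a joint): How far the rest pan has sunk, m: 0 empty, grows downwards; spring about 600 N/m.
- trigger (a joint): Angle of the trigger, rad: 0 at rest (leaning 0.275 rad towards the jaw side, +y of the clamp), grows as it is squeezed, its top moving towards -y of the clamp (towards the fixed handle); stop at 0.55. A spring returns it. About 3 to 12 N at the blade's upper part works it.
- trigger_blade: The trigger: grey plastic blade 24 mm wide (clamp x), 10 mm thick, standing up out of the housing. Origin: its pivot, 108 mm above the desk, 130 mm to the -y side of the clamp's origin; own z runs along the blade, which ends 102 mm from the pivot; own x is the pivot axis. Push or pull it on its +y face, or pinch it. It stays over 35 mm from the fixed handle.
- jaw_slide (a joint): Advance of the jaw, m, towards the pad (+y of the clamp), 0 to 0.080; starts at 0 to 0.018. It moves 33 mm per rad of squeeze once a tooth bites; teeth are 6 mm apart, so part of a squeeze is idle and a full one gains about 12 mm. Let the trigger right back for the next bite. 2.5 N friction holds the jaw between squeezes, but pressed on the sprung pad it slips back when the trigger is released.
- jaw: The moving jaw: plain steel plate 50 wide, 12 thick, 45 to 95 mm above the desk, on a 10 mm push rod 70 mm high that runs back through the housing. Its origin moves with it and lies, jaw fully back, at the clamp's origin; its pressing face is 60 mm to the -y side of its origin. Not to be pushed by hand.
- pad_spring (a joint): How far the sprung pad is pushed in towards the anvil post, m: 0 free, 0.020 hard against its stop; halfway is 0.010. Spring 800 N/m, so 8 N at halfway.
- pad: The sprung pad: steel plate 50 wide, 10 thick, 45 to 95 mm above the desk, with a coil spring between it and the anvil post. Its origin moves with it and lies, when free, at the clamp's origin; its face is 36 mm to the +y side of its origin.
- screwdriver: A screwdriver lying on the desk, 160 mm long; bystander. Origin at its middle region, on the desk.
- locknut: A white plastic cable-gland locknut lying flat, 38 mm across, 8 mm high; bystander. Origin: centre of its underside.
- glue_bottle: A small white bottle, 32 mm across, 70 mm tall, standing; bystander. Origin: centre of its underside.

How it is judged:
On the way, in this order (a step that is already met when the one before it is completed fails the run):
1. the case stands upright on the rest pan, within 10 mm of its middle, lined up with the clamp and let go, the jaw not yet touching it (horizontal distance between module and pan_center below 0.01 m and contact force between module and rest_pan above 1 N and angle between module's own z axis and vertical below 0.1 rad and angle between the y axis of module and the y axis of clamp, either way round below 0.15 rad and contact force between each of the fingers, jaw and module below 0.1 N and linear speed of module below 0.02 m/s), for 0.2 s.
2. the jaw, worked by the trigger, presses the case against the sprung pad (contact force between each of jaw, pad and module above 1 N and value of joint pad_spring above 0.002 m and contact force between the fingers and trigger_blade above 0.5 N), for 0.1 s.
At the end, for the whole second after the job is handed in: The robot still holds the trigger squeezed; the case stands upright on the rest pan, lined up with the clamp within 0.12 rad and 12 mm, at rest, gripped between jaw and pad with more than 3 N on each and the pad pushed in by 6.5 to 14.5 mm; the robot touches neither case, jaw nor pad (value of joint pad_spring between 0.0065 and 0.0145 m and contact force between each of jaw, pad and module above 3 N and contact force between the fingers and trigger_blade above 1 N and value of joint trigger above 0.05 rad and angle between module's own z axis and vertical below 0.1 rad and angle between the y axis of module and the y axis of clamp, either way round below 0.12 rad and x of module in the frame of clamp between -0.012 and 0.012 m and z of module in the frame of clamp above 0.026 m and linear speed of module below 0.01 m/s and contact force between each of the arm, the fingers and module below 0.1 N and contact force between each of the arm, the fingers and jaw below 0.1 N and contact force between each of the arm, the fingers and pad below 0.1 N); the arm keeps its last pose, push and grip.
It fails at once if the case was crushed: the pad was driven to the end of its travel (over 18 mm) or the jaw pressed with over 22 N (value of joint pad_spring above 0.018 m or contact force between jaw and module above 22 N).
It fails at once if the jaw was pushed by hand (contact force between any of the arm, the fingers and jaw above 3 N).
It fails at once if a bystander was moved by over 20 mm (distance of any of screwdriver, locknut, glue_bottle from where it was at the start of the episode above 0.02 m).
It also fails if it takes over 64 s, if anything falls off the work surface, if the arm or the gripper's body presses on something with over 40 N, if the wrist force passes 120 N, or if a joint passes its speed limit or range.

## Robot

A 7-joint arm with a two-finger parallel gripper is mounted at the origin on the work surface. World frame = base frame: x ahead of the robot, y to its left, z up, the work surface at z = 0. Lengths are in m, angles in rad, forces in N, time in s.
With the tool pointing down it reaches from about 0.4 to 0.85 m from the base axis. Payload 4.5 kg.
Tool frame: the origin (TCP) lies between the finger pads; the fingertips stand 11 mm ahead of it and the grasp point (between the pads) lies 8 mm behind it (r.nose_length is the distance from the TCP to the fingertips, in m); z points along the fingers, y is the line along which they close (so a half turn about z gives the same grasp; the last joint's range is limited). The gripper opens to 88 mm and grips with 3 to 60 N. Pads are 18 mm wide; open, the fingers measure 123 mm over their backs; the gripper's body (75 mm by 187 mm) begins 45 mm behind the grasp point.
Start: joints at [-1.2, 0.689, -0.195, 1.565, 0.157, 0.902, -0.215], TCP at [0.207, 0.59, 0.25] pointing down, gripper open.
Joint ranges: [-3.01, 3.01], [-0.46, 2.08], [-1.47, 1.51], [0.13, 2.56], [-1, 4.14], [0.04, 2.09], [-2.66, 2.66]. Speed limits (rad/s): [2.57, 2.57, 3.14, 3.14, 3.14, 3.14, 3.14].

## Interface

Orientations are given as a unit quaternion [x, y, z, w].
In Python, from plant import get_state, snapshot, camera_model, r gives the robot as it stands.
- The arm moves only by the shell command python3 -m inch 'ROWS' [FORCE]. ROWS is text: rows parted by semicolons, each of 7 numbers parted by spaces: the opening, from -1 (shut) to 1 (fully open), then the shift along the tool's x, y, z in m, then the turn, a rotation vector about the tool's x, y, z in rad. A call has 1 to 20 rows; each row shifts and turns the commanded pose from where the row before left it, along the tool's axes as they then stand; what a row does not reach is not made up. A row lasts 1/12 s, in which the tool goes at most 41.7 mm and 7.16 degrees, less where a joint would pass 70% of its speed; a pose out of reach is approached as far as the arm can. A call is refused whole if a number of a shift passes 0.0417 or a number of a turn 0.125, either way. A call with a gripper value outside its range is refused whole. The fingers move at their own pace and stop on an object; FORCE is the grip in N (left out, the last holds). Time passes only in rows, so rows that do not move let the fingers close. It gives the time, the measured TCP pose, the force, the opening and the grip force at its end, in the units of the state.
- get_state(): the state, without advancing time (a new reading comes with each control period).
- snapshot(name): name is "side" or "top"; returns (picture, depth): 420x560x3 uint8, red, green, blue; 420x560 float32, m along the optical axis (not along the pixel's ray), 0 where there is no reading.
- camera_model(name): a dict with "intrinsics" (3x3 intrinsics, pixels), "view" (4x4, takes a point from world to camera coordinates). Camera axes: x right, y down, z forward; pixel columns grow to the right and rows downward; lengths in m; the calibration is good to about 2 mm. A picture is of the moment at which its call begins. camera_model takes no time and is no camera call.
- r.finish_job(): hands the job in; it is judged then, once.
The state is a dict: "clock": time; "q": joint angles; "qd": joint speeds; "joint_torque": joint torques, N m; "tool_pos": TCP position; "eef_rot": TCP orientation; "contact_force": force on the tool from outside, world axes, zero at the start; "moment": the same for the moment, N m; "opening": opening from 0.0 (shut) to 1.0 (fully open); "finger_force": force on a finger pad.
Only numpy, scipy, OpenCV 4.12 (cv2) and the standard library are available. Lean on these libraries where they do the work, as an engineer would, in place of code of your own. Each camera call takes 0.05 s, during which the arm holds its last target. There are 200 camera calls.

## Working session

There is one attempt and no reset: what is moved stays moved. The work goes in short steps, Python scripts to look and compute and a shell command to move; the robot and the scene stay as the last step left them, time stands still between calls to the robot, and variables do not carry over. Pictures are saved under pics/ and viewed, at most 10 in all, crops included, and the job is handed in when it is done.

```bash
ls; mkdir -p pics
python3 - <<'E'
from plant import *
import cv2,numpy as np
for n in("top","side"):
    p,d=snapshot(n); cv2.imwrite(f"pics/{n}0.png",cv2.cvtColor(p,cv2.COLOR_RGB2BGR)); np.save(f"pics/{n}0.npy",d)
    c=camera_model(n); print(n,c['intrinsics'],np.round(np.linalg.inv(c['view']),3))
s=get_state(); print(s['tool_pos'],s['eef_rot'],s['clock'],s['opening'])
E
```

```text
pics
top [[463.5192919    0.         287.71481536]
 [  0.         463.5192919  205.97827999]
 [  0.           0.           1.        ]] [[-0.039 -0.967  0.25   0.271]
 [-0.999  0.039 -0.005  0.013]
 [-0.005 -0.25  -0.968  1.181]
 [ 0.     0.     0.     1.   ]]
side [[422.56188001   0.         285.34592745]
 [  0.         422.56188001 209.0634313 ]
 [  0.           0.           1.        ]] [[-0.992 -0.098  0.08   0.449]
 [-0.126  0.736 -0.665  0.58 ]
 [ 0.006 -0.67  -0.743  0.739]
 [ 0.     0.     0.     1.   ]]
[0.20637975 0.58936646 0.24901364] [ 1.67577167e-01  9.85858627e-01 -8.06623674e-04 -9.58888126e-05] 0.1 1.0029563466164262
```

View pics/top0.png

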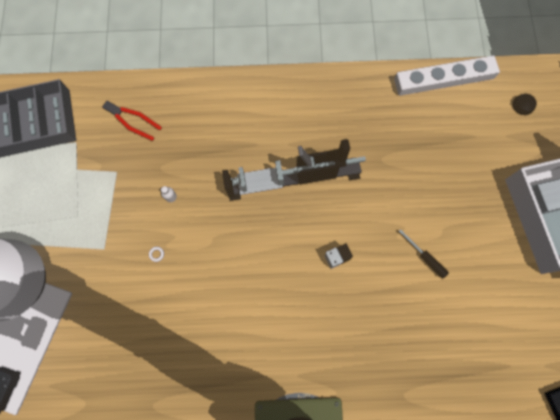

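View pics/side0.png

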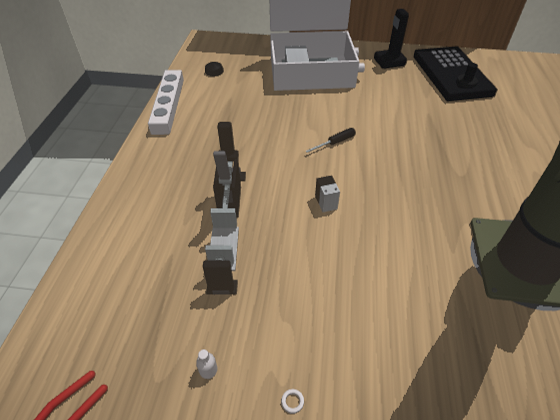

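The top view shows the clamp with its anvil at (230,185) and handle at (345,150), the case at (336,255), the screwdriver at (422,252), the nut at (156,254) and the bottle at (167,193). Next I'll measure from depth.

```bash
cat > h.py <<'E'
import cv2,numpy as np
from plant import *
def cloud(n,d):
    c=camera_model(n);K=c['intrinsics'];T=np.linalg.inv(c['view'])
    v,u=np.mgrid[:d.shape[0],:d.shape[1]]
    P=np.stack([(u-K[0,2])/K[0,0]*d,(v-K[1,2])/K[1,1]*d,d,np.ones_like(d)],-1)@T.T
    P=P[...,:3]; P[d<=0]=np.nan
    return P
def proj(n,p):
    c=camera_model(n);q=c['view']@np.append(p,1);q=c['intrinsics']@q[:3];return q[:2]/q[2]
def rect(P,lo,hi,box):
    x0,x1,y0,y1=box
    m=(P[...,2]>lo)&(P[...,2]<hi)&(P[...,0]>x0)&(P[...,0]<x1)&(P[...,1]>y0)&(P[...,1]<y1)
    return P[m]
E
python3 - <<'E'
from h import *
d=np.load('pics/top0.npy');P=cloud("top",d)
print(np.round([P[255,336],P[185,260],P[185,227],P[145,345],P[193,167],P[254,156],P[252,422],P[300,250]],3))
x,y,_=P[255,336]
Q=rect(P,.05,.07,(x-.07,x+.07,y-.07,y+.07))
r_=cv2.minAreaRect((Q[:,:2]*1000).astype(np.float32));print('case top',len(Q),r_,np.median(Q[:,2]))
x,y,_=P[185,260]
for n,lo,hi,b in(("pan",.034,.046,(x-.1,x+.1,y-.12,y+.15)),("anvil",.09,.104,(x-.1,x+.1,y+.03,y+.15)),("housing",.108,.121,(x-.1,x+.15,y-.3,y+.15)),("handle",.19,.203,(x-.1,x+.15,y-.3,y+.15)),("trig",.125,.215,(x-.1,x+.15,y-.3,y+.15))):
    Q=rect(P,lo,hi,b); print(n,len(Q),cv2.minAreaRect((Q[:,:2]*1000).astype(np.float32)) if len(Q)>3 else '')
S=cv2.imread('pics/top0.png');cv2.imwrite('pics/crop1.png',cv2.resize(S[125:285,210:390],None,fx=4.4,fy=3.7*1.0,interpolation=cv2.INTER_CUBIC)[:592])
E
```

```text
[[ 0.434 -0.106  0.057]
 [ 0.624  0.076  0.042]
 [ 0.61   0.154  0.098]
 [ 0.664 -0.128  0.193]
 [ 0.609  0.312  0.053]
 [ 0.462  0.349  0.003]
 [ 0.439 -0.328  0.013]
 [ 0.337  0.111  0.001]]
case top 367 ((436.516845703125, -113.11996459960938), (38.67227554321289, 57.08258819580078), 23.569927215576172) 0.059241079223221416
pan 758 ((641.8110961914062, 60.33610534667969), (57.298831939697266, 210.80062866210938), 7.9964213371276855)
anvil 209 ((629.6934814453125, 139.2109832763672), (49.18044662475586, 52.0175666809082), 7.212131500244141)
housing 385 ((660.2025146484375, -78.7032241821289), (48.50840377807617, 114.04239654541016), 8.110635757446289)
handle 117 ((660.966064453125, -78.52308654785156), (28.295997619628906, 118.93049621582031), 6.104682922363281)
trig 352 ((660.2033081054688, -78.60586547851562), (29.87113380432129, 118.927490234375), 6.077821254730225)
```

View pics/crop1.png

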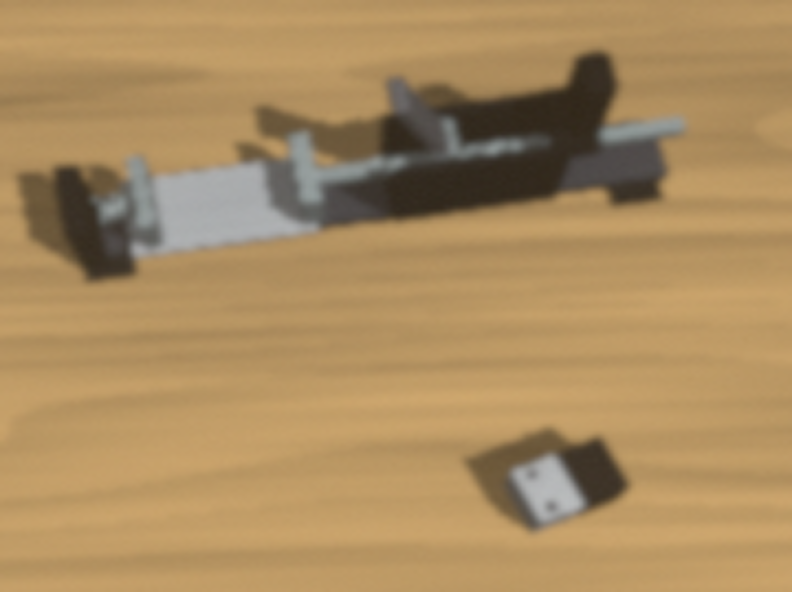

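The case stands upright: its top face measures 38x57 mm at z=0.059, with the long axis about 23.6° off world y. The clamp is yawed about 8°. I'll refine the clamp frame and cross-check with the side camera.

```bash
cat >> h.py <<'E'
def clampframe(Pl,o,th):
    c,s=np.cos(th),np.sin(th)
    q=Pl-np.array([o[0],o[1],0]); return np.stack([c*q[...,0]+s*q[...,1],-s*q[...,0]+c*q[...,1],q[...,2]],-1)
E
python3 - <<'E'
from h import *
from scipy.optimize import minimize
Pt=cloud("top",np.load('pics/top0.npy'));Ps=cloud("side",np.load('pics/side0.npy'))
def mids(P,o,th,tag):
    Q=clampframe(P,o,th)*1000;R=[]
    for n,lo,hi,y0,y1 in(("pan",36,44,-35,30),("anv",94,102,60,100),("hous",111,119,-195,-145)):
        m=(Q[...,2]>lo)&(Q[...,2]<hi)&(Q[...,1]>y0)&(Q[...,1]<y1)&(abs(Q[...,0])<50);q=Q[m]
        if len(q)<10: continue
        print(tag,n,len(q),'x',np.round(np.percentile(q[:,0],[1,50,99]),1),'y',np.round(np.percentile(q[:,1],[1,50,99]),1))
        ys=np.arange(y0,y1,5)
        for a in ys:
            k=q[(q[:,1]>=a)&(q[:,1]<a+5)]
            if len(k)>10 and n!="anv":R.append((a+2.5,(k[:,0].min()+k[:,0].max())/2))
    R=np.array(R); print(tag,'line slope,off',np.polyfit(R[:,0],R[:,1],1))
th=np.radians(7.9);a=np.array([.630,.139])
o=a-.080*np.array([-np.sin(th),np.cos(th)])
print('o',o)
for tag,P in(("t",Pt),("s",Ps)):mids(P,o,th,tag)
for tag,P in(("t",Pt),("s",Ps)):
    Q=clampframe(P,o,th)*1000
    for n,lo,hi,y0,y1 in(("jaw",75,100,-75,-20),("pad",75,100,20,60),("trig",150,215,-140,-60),("handle",185,203,-230,-160)):
        m=(Q[...,2]>lo)&(Q[...,2]<hi)&(Q[...,1]>y0)&(Q[...,1]<y1)&(abs(Q[...,0])<50);q=Q[m]
        if len(q)>3:print(tag,n,len(q),np.round(np.percentile(q,[2,50,98],axis=0),1).tolist())
Q=rect(Ps,.05,.066,(.36,.5,-.18,-.05));print('case s',cv2.minAreaRect((Q[:,:2]*1000).astype(np.float32)),np.median(Q[:,2]))
E
```

```text
o [0.64099556 0.05975924]
t pan 432 x [-27.6  -1.7  28. ] y [-28.9  -0.4  29.2]
t anv 93 x [-23.8  -0.5  24.2] y [60.4 93.4 99.8]
t hous 140 x [-23.2 -13.1  21.9] y [-194.2 -171.1 -145.8]
t line slope,off [0.00655284 0.3347597 ]
s pan 490 x [-28.4  -3.   26.9] y [-32.6  -8.   27.2]
s anv 153 x [-24.9  -0.4  23.7] y [60.3 93.8 99.9]
s hous 79 x [-23.7 -17.6  17. ] y [-194.5 -172.2 -148.4]
s line slope,off [ 0.0280618  -2.81564189]
t jaw 126 [[-25.0, -68.8, 75.5], [-1.6, -34.8, 94.0], [24.1, -27.9, 98.8]]
t pad 57 [[-24.6, 54.3, 77.3], [-1.9, 56.9, 94.3], [23.2, 59.8, 97.5]]
t trig 107 [[-12.0, -103.7, 152.5], [-5.1, -90.5, 193.6], [10.4, -80.9, 208.3]]
t handle 110 [[-14.6, -198.1, 185.9], [-1.7, -187.8, 194.5], [13.1, -179.8, 199.8]]
s jaw 279 [[-25.4, -68.8, 75.4], [-1.4, -30.3, 89.7], [22.8, -27.3, 97.0]]
s pad 67 [[-25.6, 54.4, 81.1], [-4.5, 57.2, 95.2], [21.9, 59.9, 97.6]]
s trig 236 [[-12.5, -96.8, 151.6], [-1.4, -86.9, 184.1], [10.4, -80.4, 207.7]]
s handle 125 [[-15.0, -197.1, 186.3], [-1.2, -184.4, 194.8], [12.2, -179.1, 198.3]]
case s ((435.7941589355469, -114.67976379394531), (38.73555374145508, 59.73838806152344), 22.281721115112305) 0.059980416730129715
```

Run:
```python
from h import *
Pt=cloud("top",np.load('pics/top0.npy'));Ps=cloud("side",np.load('pics/side0.npy'))
th=np.radians(7.7);o=np.array([.6410,.05976])+.012*np.array([-np.sin(th),np.cos(th)])
print(o)
for tag,P in(("t",Pt),("s",Ps)):
    Q=clampframe(P,o,th)*1000
    for n,lo,hi,y0,y1 in(("anvtop",95,101,60,105),("pan",37,43,-30,30),("hous",111,119,-215,-150),("panR",37,43,-60,60),("jaw",55,90,-75,-20),("padtop",92,98,20,60),("padall",50,90,20,65),("handle",185,203,-240,-160),("bar",13,20,-280,-225),("trigtop",198,210,-140,-60)):
        m=(Q[...,2]>lo)&(Q[...,2]<hi)&(Q[...,1]>y0)&(Q[...,1]<y1)&(abs(Q[...,0])<50);q=Q[m]
        if len(q)>3:print(tag,n,len(q),np.round(np.percentile(q,[1,10,50,90,99],axis=0)[:,:2].T,1).tolist())
```

```text
[0.63939217 0.0716518 ]
t anvtop 103 [[-24.0, -21.5, -1.7, 18.8, 24.0], [78.4, 79.6, 85.5, 92.0, 93.4]]
t pan 390 [[-27.4, -22.2, -1.0, 22.6, 27.8], [-29.1, -23.9, 0.2, 24.4, 29.5]]
t hous 163 [[-22.6, -21.0, -12.6, 20.3, 22.7], [-207.7, -198.7, -179.8, -155.8, -150.4]]
t panR 571 [[-27.5, -23.3, -2.0, 23.0, 27.8], [-39.9, -32.1, 3.1, 38.5, 58.7]]
t jaw 73 [[-25.2, -24.4, -3.0, 5.1, 21.7], [-74.6, -71.5, -56.8, -40.0, -39.8]]
t padtop 71 [[-23.6, -18.9, 0.3, 20.1, 23.4], [42.4, 43.3, 47.2, 51.3, 52.2]]
t padall 60 [[-24.9, -24.4, -4.2, 8.4, 16.5], [42.1, 42.3, 50.5, 62.3, 64.6]]
t handle 110 [[-14.2, -12.5, -1.0, 10.3, 13.9], [-210.3, -208.1, -199.8, -193.1, -191.7]]
t bar 138 [[-16.3, -14.2, -2.9, 8.5, 12.0], [-263.2, -259.4, -244.1, -228.4, -225.4]]
t trigtop 48 [[-11.6, -9.5, -1.7, 8.7, 11.2], [-103.7, -102.4, -97.5, -93.6, -92.2]]
s anvtop 200 [[-24.9, -20.4, -1.3, 18.3, 22.7], [78.8, 81.0, 87.2, 92.7, 93.8]]
s pan 351 [[-28.5, -25.6, -5.7, 20.9, 26.7], [-29.6, -26.2, -12.2, 4.7, 27.1]]
s hous 93 [[-23.1, -22.1, -17.1, -1.9, 19.9], [-209.9, -204.9, -183.8, -157.0, -151.5]]
s panR 536 [[-28.7, -26.3, -6.2, 20.7, 26.7], [-44.6, -39.7, -17.6, 17.2, 56.7]]
s jaw 287 [[-25.6, -21.9, -1.6, 18.6, 23.4], [-72.8, -43.1, -41.5, -40.1, -39.2]]
s padtop 126 [[-25.5, -21.5, -0.8, 18.4, 23.2], [42.4, 43.5, 48.4, 51.3, 52.0]]
s padall 266 [[-25.9, -23.5, -3.6, 18.4, 23.4], [44.4, 49.7, 50.9, 53.4, 60.2]]
s handle 125 [[-14.5, -12.6, -0.6, 10.4, 13.1], [-209.6, -206.2, -196.4, -192.2, -190.6]]
s bar 10 [[-16.9, -16.8, -6.2, 2.9, 3.1], [-260.2, -259.8, -256.6, -248.7, -245.6]]
s trigtop 66 [[-12.1, -10.3, -0.6, 8.9, 10.9], [-100.5, -98.3, -95.0, -92.4, -91.7]]
```

```bash
python3 -m inch '1 -.0283 -.0245 0 0 0 0;1 -.0283 -.0245 0 0 0 0;1 -.0283 -.0245 0 0 0 0;1 -.0283 -.0245 0 0 0 0;1 -.0283 -.0245 0 0 0 0;1 -.0283 -.0245 0 0 0 0;1 -.0283 -.0245 0 0 0 0;1 -.0283 -.0245 0 0 0 0;1 -.0283 -.0245 0 0 0 0;1 -.0283 -.0245 0 0 0 0;1 -.0283 -.0245 0 0 0 0;1 -.0283 -.0245 0 0 0 0;1 -.0137 -.0368 0 0 0 0;1 -.0137 -.0368 0 0 0 0;1 -.0137 -.0368 0 0 0 0;1 -.0137 -.0368 0 0 0 0;1 -.0137 -.0368 0 0 0 0;1 -.0137 -.0368 0 0 0 0;1 -.0137 -.0368 0 0 0 0;1 -.0137 -.0368 0 0 0 0'
cat > go.py <<'E'
# usage: go.py x y z yawdeg(tool y) -> total tool-frame shift & turn
import sys
from h import *
from scipy.spatial.transform import Rotation as R
x,y,z,a=map(float,sys.argv[1:5]);s=get_state();M=R.from_quat(s['eef_rot']).as_matrix()
sh=M.T@(np.array([x,y,z])-s['tool_pos'])
c=np.radians(a);Y=np.array([np.cos(c),np.sin(c),0]);Z=np.array([0,0,-1.]);G=np.stack([np.cross(Y,Z),Y,Z],1)
print('shift',np.round(sh,4),'turn',np.round(R.from_matrix(M.T@G).as_rotvec(),4),'tcp',np.round(s['tool_pos'],4),'t',s['clock'],'q',np.round(s['q'],2),'F',np.round(s['contact_force'],1))
E
python3 go.py .4362 -.1138 .034 23.2
```

```text
clock: 1.77
tool_pos: [0.4355, -0.1158, 0.2496]
eef_rot: [0.168, 0.986, 0.0, -0.0]
contact_force: [0.9, -0.0, -0.4]
opening: 0.998
finger_force: 0.0
shift [-1.000e-04  2.100e-03  2.156e-01] turn [-1.000e-04 -4.000e-04  8.291e-01] tcp [ 0.4355 -0.1158  0.2496] t 1.7667 q [ 0.36  0.48 -0.3   2.07  0.23  0.63  1.14] F [ 0.9 -0.  -0.4]
```

```bash
python3 -m inch '1 0 .002 .015 0 0 .104;1 0 0 .015 0 0 .104;1 0 0 .015 0 0 .104;1 0 0 .015 0 0 .104;1 0 0 .015 0 0 .104;1 0 0 .015 0 0 .104;1 0 0 .015 0 0 .104;1 0 0 .015 0 0 .101;1 0 0 .024 0 0 0;1 0 0 .024 0 0 0;1 0 0 .024 0 0 0;1 0 0 .018 0 0 0;1 0 0 .006 0 0 0;1 0 0 0 0 0 0'
python3 go.py .4362 -.1138 .034 23.2
python3 - <<'E'
from h import *
p,d=snapshot('side');S=cv2.cvtColor(p,cv2.COLOR_RGB2BGR)
cv2.imwrite('pics/s1.png',cv2.resize(S[90:270,230:430],None,fx=3,fy=3))
E
```

```text
clock: 2.93
tool_pos: [0.44, -0.1127, 0.035]
eef_rot: [0.55, 0.835, -0.001, -0.004]
contact_force: [0.3, -0.6, 0.3]
opening: 1.0
finger_force: 0.0
shift [ 0.0005 -0.0039  0.0011] turn [-0.007  -0.0055  0.0006] tcp [ 0.44   -0.1127  0.035 ] t 2.9333 q [ 0.16  0.91 -0.01  2.2   0.13  0.04  0.42] F [ 0.3 -0.6  0.3]
```

View pics/s1.png

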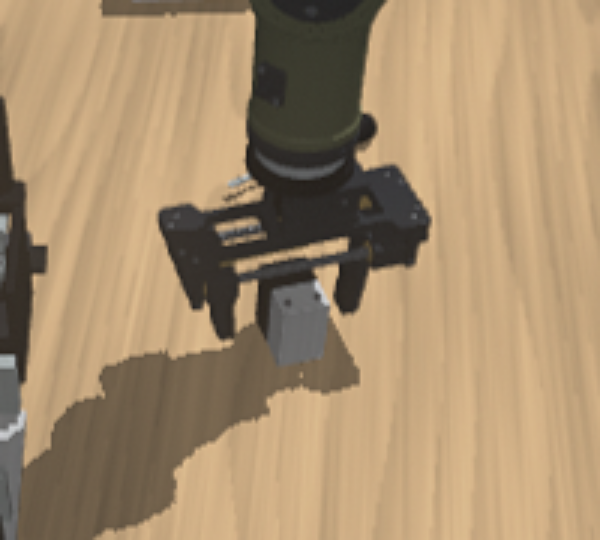

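The fingers straddle the case cleanly: it sits at crop (295,320) between fingers at (220,310) and (350,280). Closing now.

```bash
python3 -m inch '-1 0 0 0 0 0 0;-1 0 0 0 0 0 0;-1 0 0 0 0 0 0;-1 0 0 0 0 0 0;-1 0 0 0 0 0 0;-1 0 0 0 0 0 0;-1 0 0 -.01 0 0 0;-1 0 0 -.02 0 0 0;-1 0 0 -.03 0 0 0;-1 0 0 -.03 0 0 0;-1 0 0 -.03 0 0 0;-1 0 0 -.03 0 0 0' 25
python3 go.py .6383 .0775 .16 7.7
python3 - <<'E'
from h import *
from scipy.spatial.transform import Rotation as R
s=get_state();M=R.from_quat(s['eef_rot']).as_matrix();print(M.round(3).tolist(),s['opening']*88)
for n in('top','side'):
    p,d=snapshot(n);P=cloud(n,d)
    Q=(P-s['tool_pos'])@M*1000   # tool frame
    m=(abs(Q[...,0])<45)&(abs(Q[...,1])<25)&(Q[...,2]>-35)&(Q[...,2]<45);q=Q[m]
    print(n,len(q),np.round(np.percentile(q,[1,10,50,90,99],axis=0).T,1).tolist())
    if n=='side':
        S=cv2.cvtColor(p,cv2.COLOR_RGB2BGR);c=proj(n,s['tool_pos']).astype(int);print(c)
        cv2.imwrite('pics/s2.png',cv2.resize(S[max(c[1]-70,0):c[1]+70,c[0]-80:c[0]+80],None,fx=4,fy=4))
E
```

```text
clock: 3.98
tool_pos: [0.4402, -0.1131, 0.1884]
eef_rot: [0.55, 0.835, -0.001, -0.004]
contact_force: [0.3, 0.5, -3.8]
opening: 0.431
finger_force: 24.8
shift [0.097  0.2573 0.0273] turn [-0.007  -0.0038  0.2706] tcp [ 0.4402 -0.1131  0.1884] t 3.9833 q [ 0.2   0.58 -0.08  2.12  0.1   0.45  0.45] F [ 0.3  0.5 -3.8]
[[-0.394, 0.919, -0.008], [0.919, 0.394, 0.002], [0.005, -0.006, -1.0]] 37.90397458940371
top 156 [[16.6, 18.4, 25.5, 28.4, 29.0], [-18.9, -15.5, 0.4, 16.0, 20.5], [-3.1, -1.0, 2.4, 33.4, 43.8]]
side 818 [[-27.4, -12.3, 15.1, 26.3, 27.5], [-24.0, -16.9, 1.9, 20.5, 24.1], [-33.4, -13.0, -1.8, 36.4, 44.1]]
[330 140]
```

View pics/s2.png

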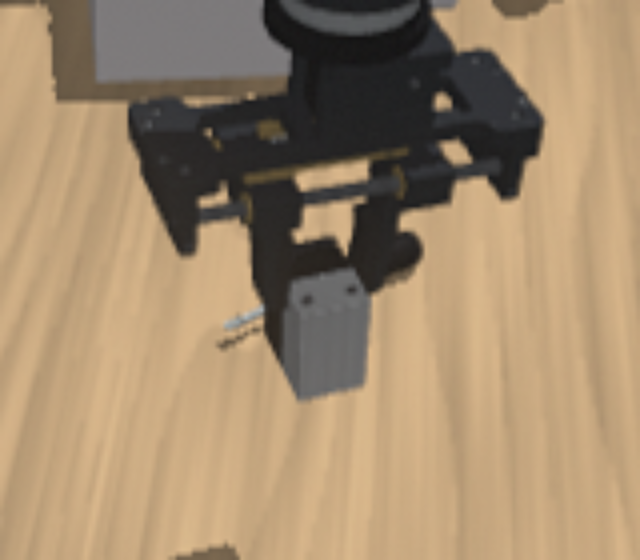

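The case is held squarely (width 37.9 mm, about 0.39 kg), so carry it over the pan.

```bash
python3 -m inch '-1 .0097 .0257 0 0 0 0;-1 .0097 .0257 0 0 0 0;-1 .0097 .0257 0 0 0 0;-1 .0097 .0257 0 0 0 0;-1 .0097 .0257 0 0 0 0;-1 .0097 .0257 0 0 0 0;-1 .0097 .0257 0 0 0 0;-1 .0097 .0257 0 0 0 0;-1 .0097 .0257 0 0 0 0;-1 .0097 .0257 0 0 0 0;-1 0 0 0 -.002 -.001 .09;-1 0 0 0 -.002 -.001 .09;-1 0 0 0 -.003 -.002 .09;-1 0 0 0 0 0 0'
python3 go.py .6383 .0775 .069 7.7
python3 - <<'E'
from h import *
th=np.radians(7.7);o=np.array([.6383,.0775])
for n in('top','side'):
    p,d=snapshot(n);Q=clampframe(cloud(n,d),o,th)*1000
    S=cv2.cvtColor(p,cv2.COLOR_RGB2BGR)
    if n=='side':
        cv2.imwrite('pics/s3.png',cv2.resize(S[100:310,150:320],None,fx=2.8,fy=2.8))
        m=(abs(Q[...,0])<25)&(Q[...,2]>160)&(Q[...,2]<190)&(Q[...,1]>15)&(Q[...,1]<45);q=Q[m];print(len(q),np.percentile(q,[2,50,98],axis=0).round(1).T.tolist())
E
```

```text
clock: 5.25
tool_pos: [0.6376, 0.0774, 0.1837]
eef_rot: [0.658, 0.753, -0.001, -0.0]
contact_force: [-0.4, 0.3, -2.7]
opening: 0.428
finger_force: 24.8
shift [1.000e-04 1.000e-03 1.147e-01] turn [-0.0028  0.0012 -0.0009] tcp [0.6376 0.0774 0.1837] t 5.25 q [-0.22  0.79  0.04  1.58 -0.04  0.78 -0.02] F [-0.4  0.3 -2.7]
313 [[-20.2, -2.1, 17.4], [15.3, 26.7, 28.9], [160.9, 179.5, 185.8]]
```

View pics/s3.png

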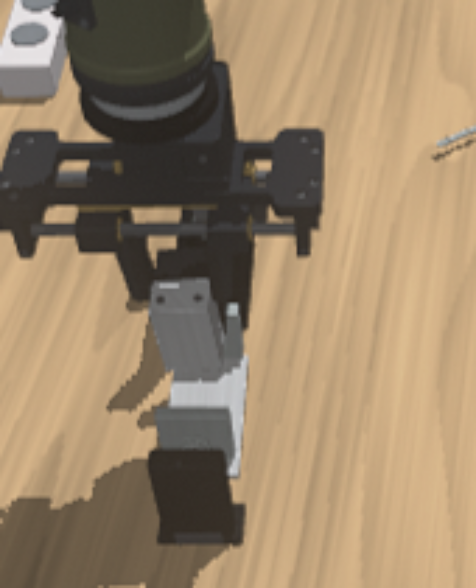

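The case hangs aligned above the pan, with the pad and anvil clear in front of it. Lowering.

```bash
python3 -m inch '-1 0 .001 .02 -.002 .001 0;-1 0 0 .025 0 0 0;-1 0 0 .025 0 0 0;-1 0 0 .02 0 0 0;-1 0 0 .012 0 0 0;-1 0 0 .004 0 0 0;-1 0 0 0 0 0 0;-1 0 0 0 0 0 0;-1 0 0 0 0 0 0'
python3 -m inch '-1 0 0 .004 0 0 0;-1 0 0 0 0 0 0;-1 0 0 0 0 0 0'
python3 -m inch '-1 0 0 .003 0 0 0;-1 0 0 0 0 0 0;-1 0 0 0 0 0 0'
```

```text
clock: 6.1
tool_pos: [0.6371, 0.0764, 0.0814]
eef_rot: [0.657, 0.754, -0.001, -0.001]
contact_force: [-9.9, -0.8, 17.5]
opening: 0.431
finger_force: 25.0
clock: 6.35
tool_pos: [0.637, 0.0763, 0.079]
eef_rot: [0.657, 0.754, -0.001, -0.001]
contact_force: [-12.7, -2.5, 28.6]
opening: 0.426
finger_force: 25.0
clock: 6.6
tool_pos: [0.6371, 0.0762, 0.0768]
eef_rot: [0.657, 0.754, -0.001, -0.001]
contact_force: [-14.5, -2.5, 34.7]
opening: 0.428
finger_force: 25.0
```

The force is too high for the pan spring alone, so something stiff is touching. I'll back up and look.

```bash
python3 - <<'E'
from h import *
a=[]
for n,(r0,r1,c0,c1) in (('side',(100,310,120,320)),('top',(90,260,200,400))):
    p,d=snapshot(n);S=cv2.cvtColor(p,cv2.COLOR_RGB2BGR)[r0:r1,c0:c1];a.append(cv2.resize(S,(400,580)if 0 else (400,int(400*S.shape[0]/S.shape[1]))))
h=max(x.shape[0] for x in a);a=[cv2.copyMakeBorder(x,0,h-x.shape[0],0,0,cv2.BORDER_CONSTANT) for x in a]
cv2.imwrite('pics/s4.png',np.hstack(a))
s=get_state();print(s['moment'],s['contact_force'])
E
python3 -m inch '-1 0 0 -.008 0 0 0;-1 0 0 -.006 0 0 0;-1 0 0 0 0 0 0;-1 0 0 0 0 0 0'
```

```text
[-0.60235944  3.54770329  0.06304533] [-14.59991115  -1.45343792  33.67204384]
clock: 7.03
tool_pos: [0.6412, 0.0774, 0.0868]
eef_rot: [0.657, 0.753, 0.002, 0.001]
contact_force: [1.0, -0.5, -1.7]
opening: 0.425
finger_force: 25.0
```

View pics/s4.png

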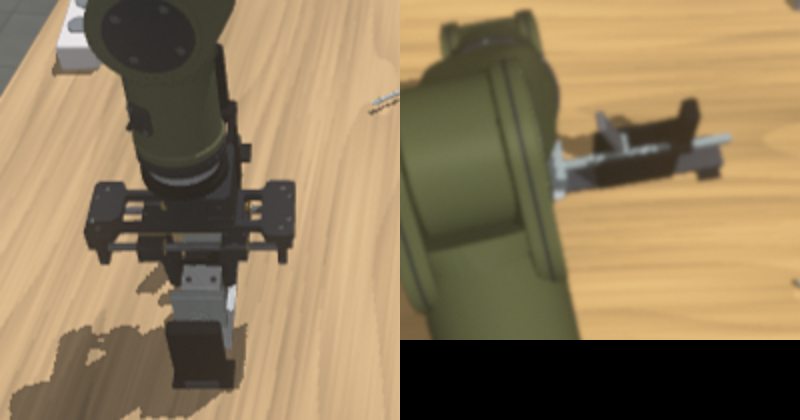

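Run:
```python
from h import *
th=np.radians(7.7);o=np.array([.6383,.0775])
p,d=snapshot('side');Q=clampframe(cloud('side',d),o,th)*1000
for x0 in(-15,-8,0,8):
    m=(Q[...,0]>x0)&(Q[...,0]<x0+7)&(Q[...,1]>10)&(Q[...,1]<33)&(Q[...,2]>45)
    q=Q[m];q=q[np.argsort(-q[:,2])];print(x0,len(q),q[:14,1:].round(0).astype(int).tolist(), q[-1].round(0))
S=cv2.cvtColor(p,cv2.COLOR_RGB2BGR)
cv2.imwrite('pics/s5.png',cv2.resize(S[190:310,170:290],None,fx=5,fy=5,interpolation=cv2.INTER_CUBIC))
```

```text
-15 352 [[12, 496], [11, 496], [13, 496], [13, 495], [19, 494], [11, 494], [14, 493], [16, 493], [13, 493], [20, 492], [11, 492], [15, 492], [12, 491], [17, 491]] [-13.  27.  85.]
-8 227 [[10, 487], [15, 486], [12, 486], [16, 485], [11, 484], [15, 484], [14, 484], [11, 483], [15, 483], [15, 483], [18, 482], [20, 482], [11, 482], [18, 481]] [-2. 27. 85.]
0 180 [[11, 475], [12, 474], [13, 473], [15, 473], [10, 472], [15, 472], [11, 471], [16, 471], [13, 471], [14, 470], [16, 470], [29, 470], [11, 470], [18, 469]] [ 0. 26. 84.]
8 169 [[30, 462], [12, 462], [14, 462], [16, 461], [18, 461], [14, 460], [29, 460], [18, 460], [15, 460], [32, 459], [20, 458], [17, 458], [12, 458], [17, 458]] [ 8. 26. 84.]
```

View pics/s5.png

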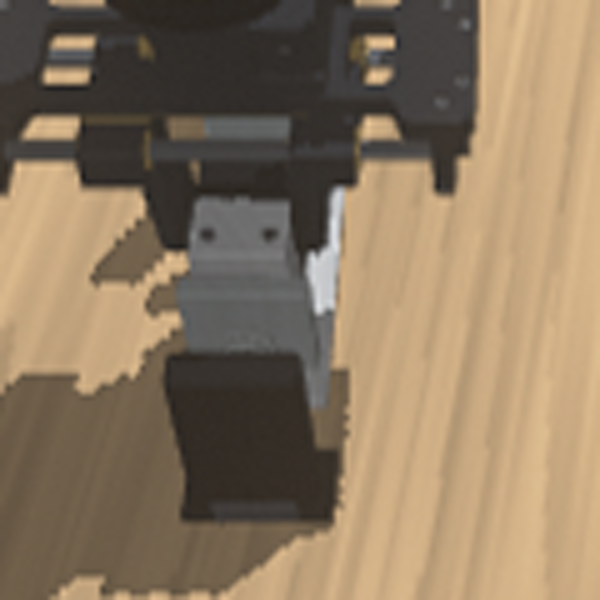

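The case appears at (245,240), just above the pad's top at (245,320). I need its exact top height.

Run:
```python
from h import *
th=np.radians(7.7);o=np.array([.6383,.0775])
p,d=snapshot('side');Q=clampframe(cloud('side',d),o,th)*1000
for u in(214,219,224):
    print(u,[tuple(Q[v,u].round(0).astype(int)) for v in range(226,266,2)])
print(get_state()['tool_pos'])
```

```text
214 [(np.int64(12), np.int64(-9), np.int64(99)), (np.int64(12), np.int64(-4), np.int64(98)), (np.int64(12), np.int64(-1), np.int64(96)), (np.int64(11), np.int64(3), np.int64(95)), (np.int64(10), np.int64(11), np.int64(98)), (np.int64(10), np.int64(13), np.int64(95)), (np.int64(9), np.int64(20), np.int64(97)), (np.int64(9), np.int64(25), np.int64(98)), (np.int64(8), np.int64(28), np.int64(96)), (np.int64(10), np.int64(27), np.int64(88)), (np.int64(8), np.int64(37), np.int64(95)), (np.int64(7), np.int64(42), np.int64(95)), (np.int64(7), np.int64(46), np.int64(94)), (np.int64(8), np.int64(45), np.int64(87)), (np.int64(9), np.int64(45), np.int64(80)), (np.int64(10), np.int64(44), np.int64(72)), (np.int64(10), np.int64(44), np.int64(66)), (np.int64(11), np.int64(45), np.int64(60)), (np.int64(3), np.int64(76), np.int64(98)), (np.int64(3), np.int64(81), np.int64(99))]
219 [(np.int64(3), np.int64(-10), np.int64(98)), (np.int64(2), np.int64(-4), np.int64(98)), (np.int64(2), np.int64(-1), np.int64(97)), (np.int64(1), np.int64(6), np.int64(98)), (np.int64(1), np.int64(10), np.int64(98)), (np.in
[... 996 characters left out ...]
.int64(98)), (np.int64(-11), np.int64(28), np.int64(96)), (np.int64(-10), np.int64(29), np.int64(91)), (np.int64(-11), np.int64(37), np.int64(95)), (np.int64(-12), np.int64(43), np.int64(96)), (np.int64(-12), np.int64(45), np.int64(93)), (np.int64(-11), np.int64(46), np.int64(87)), (np.int64(-10), np.int64(44), np.int64(79)), (np.int64(-10), np.int64(45), np.int64(73)), (np.int64(-9), np.int64(44), np.int64(66)), (np.int64(-10), np.int64(51), np.int64(68)), (np.int64(-15), np.int64(77), np.int64(100)), (np.int64(-9223372036854775808), np.int64(-9223372036854775808), np.int64(-9223372036854775808))]
[0.64124971 0.07739102 0.08631646]<stdin>:5: RuntimeWarning: invalid value encountered in cast
```

The case is level but slid about 23 mm down in the fingers: its top is at 97 mm and its underside is now on the pan. I'll correct x by 3 mm, settle it and release.

```bash
python3 -m inch '-1 0 0 -.004 0 0 0;-1 0 -.003 0 0 0 0;-1 0 0 .004 0 0 0;-1 0 0 .002 0 0 0;-1 0 0 0 0 0 0;-1 0 0 0 0 0 0'; python3 go.py .6383 .0775 .084 7.7
```

```text
clock: 7.63
tool_pos: [0.6372, 0.0773, 0.0845]
eef_rot: [0.658, 0.753, 0.001, 0.001]
contact_force: [-0.6, -0.1, 0.5]
opening: 0.433
finger_force: 25.0
shift [0.0001 0.0011 0.0005] turn [ 0.0024 -0.0008  0.0008] tcp [0.6372 0.0773 0.0845] t 7.6333 q [-0.21  0.92  0.03  1.64 -0.04  0.58 -0.02] F [-0.6 -0.1  0.5]
```

```bash
python3 -m inch '-.05 0 0 0 0 0 0;.1 0 0 0 0 0 0;.3 0 0 0 0 0 0;.6 0 0 0 0 0 0;.6 0 0 0 0 0 0;.6 0 0 0 0 0 0;.6 0 0 0 0 0 0;.6 0 0 -.015 0 0 0;.6 0 0 -.03 0 0 0;.6 0 0 -.035 0 0 0;.6 0 0 -.035 0 0 0;.6 0 0 -.03 0 0 0;.6 0 0 -.02 0 0 0;.6 0 0 0 0 0 0'
python3 - <<'E'
from h import *
th=np.radians(7.7);o=np.array([.6383,.0775])
a=[]
for n in('side','top'):
    p,d=snapshot(n);np.save(f'pics/{n}6.npy',d);S=cv2.cvtColor(p,cv2.COLOR_RGB2BGR)
    r0,r1,c0,c1=(190,310,170,290) if n=='side' else(120,240,200,320)
    a.append(cv2.resize(S[r0:r1,c0:c1],(400,400)))
    Q=clampframe(cloud(n,d),o,th)*1000
    m=(abs(Q[...,0])<30)&(abs(Q[...,1])<33)&(Q[...,2]>86)&(Q[...,2]<103)
    q=Q[m]
    if len(q)>5:print(n,len(q),np.percentile(q,[1,50,99],axis=0).round(1).T.tolist(),cv2.minAreaRect(q[:,:2].astype(np.float32)))
    m=(abs(Q[...,0])<30)&(Q[...,1]>-65)&(Q[...,1]<-32)&(Q[...,2]>60)&(Q[...,2]<100);q=Q[m];print('jaw',len(q),np.percentile(q[:,1],[2,50,98]).round(1) if len(q) else '')
cv2.imwrite('pics/s6.png',np.hstack(a))
E
```

```text
clock: 8.8
tool_pos: [0.6398, 0.0771, 0.2549]
eef_rot: [0.658, 0.753, 0.005, 0.004]
contact_force: [-0.4, 0.0, -0.1]
opening: 0.804
finger_force: 0.0
side 511 [[-19.9, -1.6, 17.6], [-27.7, 4.6, 29.2], [86.3, 95.6, 98.3]] ((-1.1697540283203125, 0.3841743469238281), (38.27107238769531, 58.79111862182617), 0.39467594027519226)
jaw 295 [-57.5 -48.  -45.6]
jaw 9 [-64.7 -61.6 -55.7]
```

View pics/s6.png

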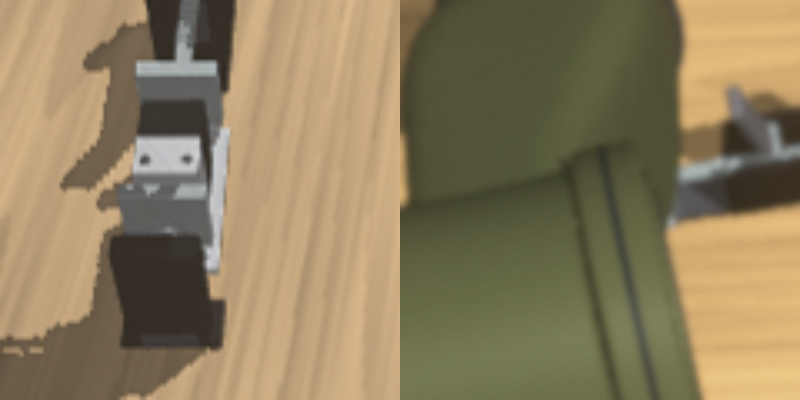

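The case stands square on the pan, centred to within about 1 mm, with its top at z=95 (side view (165,150)) and a clear gap to the jaw. Next is the trigger, with fingers shut, approaching on its +y side.

```bash
python3 go.py .6483 .0032 .179 7.7
```

```text
shift [-0.0747  0.0009  0.0711] turn [ 0.0043 -0.0006  0.0007] tcp [0.6371 0.077  0.2502] t 8.9 q [-0.22  0.71  0.05  1.52 -0.04  0.91 -0.02] F [ 0.5  0.4 -0.4]
```

```bash
python3 -m inch '-1 -.02 .001 0 .004 0 0;-1 -.02 0 0 0 0 0;-1 -.02 0 .01 0 0 0;-1 -.015 0 .02 0 0 0;-1 0 0 .02 0 0 0;-1 0 0 .02 0 0 0;-1 0 0 .001 0 0 0;-1 0 0 0 0 0 0' 20; python3 go.py .6483 .0032 .179 7.7
```

```text
clock: 9.57
tool_pos: [0.6462, 0.0029, 0.1762]
eef_rot: [0.658, 0.753, -0.002, -0.003]
contact_force: [-0.5, -0.8, 1.2]
opening: 0.219
finger_force: 0.0
shift [-0.      0.0021 -0.0029] turn [-0.0065 -0.0012  0.0009] tcp [0.6462 0.0029 0.1762] t 9.5667 q [-0.09  0.8   0.03  1.57 -0.03  0.78  0.09] F [-0.5 -0.8  1.2]
```

```bash
cat > mon.py <<'E'
from h import *
th=np.radians(7.7);o=np.array([.6383,.0775])
p,d=snapshot('side');Q=clampframe(cloud('side',d),o,th)*1000
def med(m): q=Q[m]; return len(q),np.round(np.median(q,axis=0),1).tolist() if len(q) else ''
X,Y,Z=Q[...,0],Q[...,1],Q[...,2]
print('padback',med((abs(X+1)<22)&(Y>40)&(Y<68)&(Z>74)&(Z<92)))
print('jawfaceR',med((X>-25)&(X<24)&(abs(X+1)>19.5)&(Y>-64)&(Y<5)&(Z>60)&(Z<92)))
m=(abs(X+1)<25)&(abs(Y)<70)&(Z>92)&(Z<99)
h=np.histogram(Y[m&(abs(X+1)<17)],bins=np.arange(-70,62,4));print('topY',list(zip(h[1][:-1].astype(int).tolist(),h[0].tolist())))
m=(Z>186)&(Z<212)&(Y<-60)&(Y>-170)&(abs(X)<14)
s=get_state();t=clampframe(s['tool_pos'],o,th)*1000
a=(-(t[1]-9+130)+5.1)/(t[2]-11-108)
print('t',round(s['clock'],2),'tcp',t.round(1),'trig~',round(.275+np.arctan(a),3),'F',np.round(clampframe(s['contact_force'],(0,0),th),1),s['opening'])
E
python3 -m inch '-1 -.010 .002 0 -.004 0 0;-1 -.009 0 0 0 0 0;-1 -.009 0 0 0 0 0;-1 -.009 0 0 0 0 0;-1 -.007 0 0 0 0 0;-1 -.007 0 0 0 0 0;-1 0 0 0 0 0 0;-1 0 0 0 0 0 0'; python3 mon.py
```

```text
clock: 10.23
tool_pos: [0.6576, -0.0469, 0.1797]
eef_rot: [0.658, 0.753, 0.003, 0.001]
contact_force: [-1.6, 5.2, 5.6]
opening: 0.006
finger_force: 3.1
padback (133, [-1.1, 45.2, 82.7])
jawfaceR (35, [-22.1, -32.8, 81.0])
topY [(-70, 0), (-66, 0), (-62, 0), (-58, 0), (-54, 0), (-50, 0), (-46, 16), (-42, 25), (-38, 27), (-34, 22), (-30, 18), (-26, 22), (-22, 27), (-18, 24), (-14, 31), (-10, 21), (-6, 35), (-2, 29), (2, 27), (6, 26), (10, 29), (14, 27), (18, 32), (22, 28), (26, 38), (30, 1), (34, 14), (38, 30), (42, 43), (46, 3), (50, 0), (54, 0)]
t 10.28 tcp [   2.5 -125.6  179.7] trig~ 0.433 F [-1.   5.3  5. ] 0.004995049167897449
```

Squeeze 1 moved the jaw from -48 to -33 mm. Release fully and squeeze again.

```bash
python3 -m inch '-1 .015 -.002 0 0 0 0;-1 .016 0 0 0 0 0;-1 .015 0 0 0 0 0;-1 0 0 0 0 0 0;-1 0 0 0 0 0 0;-1 -.010 0 0 0 0 0;-1 -.009 0 0 0 0 0;-1 -.008 0 0 0 0 0;-1 -.007 0 0 0 0 0;-1 -.006 0 0 0 0 0;-1 -.006 0 0 0 0 0;-1 0 0 0 0 0 0;-1 0 0 0 0 0 0'; python3 mon.py
```

```text
clock: 11.37
tool_pos: [0.655, -0.0468, 0.179]
eef_rot: [0.658, 0.753, 0.003, -0.0]
contact_force: [-0.9, 5.7, 4.4]
opening: 0.002
finger_force: 3.2
padback (137, [-1.6, 45.1, 82.0])
jawfaceR (34, [-21.4, -27.7, 78.2])
topY [(-70, 0), (-66, 0), (-62, 0), (-58, 0), (-54, 0), (-50, 0), (-46, 0), (-42, 7), (-38, 27), (-34, 30), (-30, 22), (-26, 28), (-22, 20), (-18, 30), (-14, 26), (-10, 26), (-6, 24), (-2, 32), (2, 26), (6, 28), (10, 27), (14, 28), (18, 30), (22, 33), (26, 35), (30, 1), (34, 13), (38, 26), (42, 43), (46, 4), (50, 0), (54, 0)]
t 11.42 tcp [-1.000e-01 -1.254e+02  1.790e+02] trig~ 0.432 F [-0.8  5.4  4.2] 0.008533978791010819
```

```bash
python3 -m inch '-1 .015 0 0 0 0 0;-1 .016 0 0 0 0 0;-1 .015 0 0 0 0 0;-1 0 0 0 0 0 0;-1 0 0 0 0 0 0;-1 -.010 0 0 0 0 0;-1 -.009 0 0 0 0 0;-1 -.008 0 0 0 0 0;-1 -.007 0 0 0 0 0;-1 -.006 0 0 0 0 0;-1 -.006 0 0 0 0 0;-1 0 0 0 0 0 0;-1 0 0 0 0 0 0'; python3 mon.py
```

```text
clock: 12.5
tool_pos: [0.655, -0.0465, 0.1791]
eef_rot: [0.658, 0.753, 0.003, -0.0]
contact_force: [-1.4, 5.2, 4.0]
opening: 0.005
finger_force: 3.4
padback (136, [-1.2, 45.3, 82.1])
jawfaceR (32, [-21.7, -22.1, 80.3])
topY [(-70, 0), (-66, 0), (-62, 0), (-58, 0), (-54, 0), (-50, 0), (-46, 0), (-42, 0), (-38, 1), (-34, 27), (-30, 25), (-26, 20), (-22, 29), (-18, 25), (-14, 26), (-10, 23), (-6, 29), (-2, 32), (2, 23), (6, 30), (10, 28), (14, 26), (18, 34), (22, 26), (26, 31), (30, 35), (34, 24), (38, 29), (42, 40), (46, 5), (50, 0), (54, 0)]
t 12.55 tcp [-1.000e-01 -1.251e+02  1.790e+02] trig~ 0.428 F [-0.8  6.1  4.6] 0.0037823037193201263
```

```bash
python3 -m inch '-1 .016 0 0 0 0 0;-1 .017 0 0 0 0 0;-1 .015 0 0 0 0 0;-1 0 0 0 0 0 0;-1 0 0 0 0 0 0;-1 0 0 0 0 0 0;-1 0 0 0 0 0 0;-1 0 0 0 0 0 0;-1 0 0 0 0 0 0;-1 0 0 0 0 0 0;-1 -.012 0 0 0 0 0;-1 -.010 0 0 0 0 0;-1 -.008 0 0 0 0 0;-1 -.006 0 0 0 0 0;-1 -.004 0 0 0 0 0;-1 0 0 0 0 0 0;-1 0 0 0 0 0 0'; python3 mon.py; python3 -m inch '-1 -.004 0 0 0 0 0;-1 0 0 0 0 0 0;-1 0 0 0 0 0 0';python3 mon.py
```

```text
clock: 13.97
tool_pos: [0.6541, -0.0385, 0.1791]
eef_rot: [0.658, 0.753, 0.003, 0.0]
contact_force: [-0.2, 4.9, 4.4]
opening: 0.006
finger_force: 2.6
padback (143, [-0.8, 45.8, 82.2])
jawfaceR (32, [-21.6, -20.2, 80.1])
topY [(-70, 0), (-66, 0), (-62, 0), (-58, 0), (-54, 0), (-50, 0), (-46, 0), (-42, 0), (-38, 0), (-34, 10), (-30, 23), (-26, 28), (-22, 26), (-18, 26), (-14, 28), (-10, 22), (-6, 29), (-2, 31), (2, 24), (6, 29), (10, 27), (14, 31), (18, 27), (22, 27), (26, 29), (30, 31), (34, 35), (38, 27), (42, 37), (46, 16), (50, 0), (54, 0)]
t 14.02 tcp [   0.  -117.1  179. ] trig~ 0.294 F [-0.8  4.8  5.4] 0.005808293379135859
clock: 14.27
tool_pos: [0.6544, -0.0412, 0.179]
eef_rot: [0.657, 0.754, 0.003, -0.0]
contact_force: [-1.6, 7.1, 6.0]
opening: 0.006
finger_force: 3.6
padback (144, [-0.9, 46.7, 81.9])
jawfaceR (29, [-21.6, -18.9, 80.7])
topY [(-70, 0), (-66, 0), (-62, 0), (-58, 0), (-54, 0), (-50, 0), (-46, 0), (-42, 0), (-38, 0), (-34, 10), (-30, 26), (-26, 28), (-22, 21), (-18, 26), (-14, 26), (-10, 26), (-6, 31), (-2, 27), (2, 26), (6, 27), (10, 28), (14, 35), (18, 25), (22, 28), (26, 29), (30, 35), (34, 29), (38, 32), (42, 31), (46, 20), (50, 0), (54, 0)]
t 14.32 tcp [ 1.000e-01 -1.197e+02  1.790e+02] trig~ 0.339 F [-0.9  6.7  5.1] 0.008416321899113552
```

The pad is just starting in (about 1.5 mm, within what friction holds), but too little stroke is left. Release and re-bite, then squeeze in monitored steps.

```bash
python3 -m inch '-1 .016 0 0 0 0 0;-1 .015 0 0 0 0 0;-1 .012 0 0 0 0 0;-1 0 0 0 0 0 0;-1 0 0 0 0 0 0;-1 0 0 0 0 0 0;-1 0 0 0 0 0 0;-1 0 0 0 0 0 0;-1 0 0 0 0 0 0;-1 0 0 0 0 0 0'; python3 mon.py; python3 -m inch '-1 -.012 0 0 0 0 0;-1 -.010 0 0 0 0 0;-1 -.007 0 0 0 0 0;-1 -.003 0 0 0 0 0;-1 0 0 0 0 0 0;-1 0 0 0 0 0 0';python3 mon.py
```

```text
clock: 15.15
tool_pos: [0.6486, -0.0018, 0.1786]
eef_rot: [0.658, 0.753, 0.001, 0.001]
contact_force: [0.7, -0.6, -0.6]
opening: 0.005
finger_force: 0.0
padback (142, [-0.3, 47.0, 82.1])
jawfaceR (32, [-21.5, -20.3, 81.5])
topY [(-70, 0), (-66, 0), (-62, 0), (-58, 0), (-54, 0), (-50, 0), (-46, 0), (-42, 0), (-38, 0), (-34, 10), (-30, 26), (-26, 25), (-22, 27), (-18, 23), (-14, 29), (-10, 26), (-6, 23), (-2, 36), (2, 27), (6, 24), (10, 30), (14, 26), (18, 33), (22, 27), (26, 26), (30, 30), (34, 36), (38, 28), (42, 30), (46, 30), (50, 0), (54, 0)]
t 15.2 tcp [ -0.4 -79.8 178.6] trig~ -0.27 F [-1.4  0.9  0.3] 0.0028742528631706013
clock: 15.7
tool_pos: [0.6532, -0.0325, 0.1789]
eef_rot: [0.658, 0.753, 0.002, 0.001]
contact_force: [-0.3, 3.2, 3.6]
opening: 0.006
finger_force: 2.0
padback (134, [-0.8, 49.4, 83.0])
jawfaceR (31, [-21.5, -16.8, 80.4])
topY [(-70, 0), (-66, 0), (-62, 0), (-58, 0), (-54, 0), (-50, 0), (-46, 0), (-42, 0), (-38, 0), (-34, 0), (-30, 15), (-26, 29), (-22, 25), (-18, 25), (-14, 24), (-10, 30), (-6, 27), (-2, 28), (2, 30), (6, 26), (10, 28), (14, 25), (18, 33), (22, 29), (26, 26), (30, 34), (34, 33), (38, 28), (42, 30), (46, 40), (50, 7), (54, 0)]
t 15.75 tcp [  -0.  -110.9  178.8] trig~ 0.192 F [0.5 3.9 2.8] 0.0018484674202728678
```

The pad is at about 4.3 mm with plenty of stroke left; go on in small steps.

```bash
python3 -m inch '-1 -.003 0 0 0 0 0;-1 -.003 0 0 0 0 0;-1 0 0 0 0 0 0;-1 0 0 0 0 0 0';python3 mon.py | grep -v topY; python3 -m inch '-1 -.002 0 0 0 0 0;-1 -.002 0 0 0 0 0;-1 0 0 0 0 0 0;-1 0 0 0 0 0 0';python3 mon.py
```

```text
clock: 16.08
tool_pos: [0.6538, -0.0374, 0.1788]
eef_rot: [0.657, 0.754, 0.002, 0.0]
contact_force: [-0.5, 4.9, 3.6]
opening: 0.005
finger_force: 2.8
padback (134, [-0.5, 50.4, 82.4])
jawfaceR (34, [-21.9, -15.3, 79.8])
t 16.13 tcp [  -0.  -115.9  178.7] trig~ 0.276 F [0.9 5.  4.2] 0.0023708038663012507
clock: 16.47
tool_pos: [0.6541, -0.0391, 0.1788]
eef_rot: [0.657, 0.754, 0.003, -0.001]
contact_force: [-1.4, 8.8, 5.1]
opening: 0.007
finger_force: 4.5
padback (137, [-1.1, 50.9, 82.4])
jawfaceR (35, [-21.8, -15.4, 77.4])
topY [(-70, 0), (-66, 0), (-62, 0), (-58, 0), (-54, 0), (-50, 0), (-46, 0), (-42, 0), (-38, 0), (-34, 0), (-30, 1), (-26, 24), (-22, 25), (-18, 28), (-14, 21), (-10, 33), (-6, 27), (-2, 28), (2, 27), (6, 25), (10, 35), (14, 21), (18, 30), (22, 33), (26, 25), (30, 33), (34, 31), (38, 29), (42, 31), (46, 37), (50, 25), (54, 0)]
t 16.52 tcp [   0.  -117.6  178.8] trig~ 0.303 F [0.5 9.5 5.4] 0.005043606706226951
```

```bash
python3 -m inch '-1 -.003 0 0 0 0 0;-1 -.002 0 0 0 0 0;-1 0 0 0 0 0 0;-1 0 0 0 0 0 0';python3 mon.py | grep -v topY; python3 -m inch '-1 -.003 0 0 0 0 0;-1 0 0 0 0 0 0;-1 0 0 0 0 0 0;-1 0 0 0 0 0 0';python3 mon.py
```

```text
clock: 16.85
tool_pos: [0.6546, -0.043, 0.1788]
eef_rot: [0.657, 0.754, 0.003, -0.001]
contact_force: [-1.8, 10.5, 6.7]
opening: 0.005
finger_force: 5.5
padback (136, [-0.0, 52.8, 82.7])
jawfaceR (33, [-21.9, -12.8, 78.7])
t 16.9 tcp [   0.  -121.6  178.8] trig~ 0.37 F [-0.3 10.7  6.6] 0.005025944203675015
clock: 17.23
tool_pos: [0.6549, -0.0454, 0.1788]
eef_rot: [0.656, 0.754, 0.003, -0.002]
contact_force: [-2.2, 11.8, 6.9]
opening: 0.004
finger_force: 5.9
padback (133, [-1.5, 53.9, 83.0])
jawfaceR (36, [-21.7, -12.1, 79.6])
topY [(-70, 0), (-66, 0), (-62, 0), (-58, 0), (-54, 0), (-50, 0), (-46, 0), (-42, 0), (-38, 0), (-34, 0), (-30, 0), (-26, 11), (-22, 28), (-18, 22), (-14, 24), (-10, 27), (-6, 31), (-2, 25), (2, 27), (6, 30), (10, 24), (14, 30), (18, 30), (22, 27), (26, 29), (30, 28), (34, 32), (38, 31), (42, 31), (46, 30), (50, 35), (54, 15)]
t 17.28 tcp [   0.  -124.   178.8] trig~ 0.409 F [-0.8 11.5  7.5] 0.005494237164196947
```

```bash
python3 -m inch '-1 -.002 0 0 0 0 0;-1 0 0 0 0 0 0;-1 0 0 0 0 0 0;-1 0 0 0 0 0 0;-1 0 0 0 0 0 0;-1 0 0 0 0 0 0;-1 0 0 0 0 0 0;-1 0 0 0 0 0 0';python3 mon.py; python3 mon.py|grep pad
python3 - <<'E'
from h import *
p,d=snapshot('side');cv2.imwrite('pics/s7.png',cv2.resize(cv2.cvtColor(p,cv2.COLOR_RGB2BGR)[130:310,150:310],None,fx=3.2,fy=3.2))
E
```

```text
clock: 17.95
tool_pos: [0.6552, -0.0468, 0.1787]
eef_rot: [0.656, 0.754, 0.004, -0.002]
contact_force: [-2.0, 11.5, 5.6]
opening: 0.004
finger_force: 6.4
padback (128, [-0.9, 54.6, 82.8])
jawfaceR (32, [-22.1, -11.4, 78.3])
topY [(-70, 0), (-66, 0), (-62, 0), (-58, 0), (-54, 0), (-50, 0), (-46, 0), (-42, 0), (-38, 0), (-34, 0), (-30, 0), (-26, 11), (-22, 25), (-18, 30), (-14, 25), (-10, 21), (-6, 30), (-2, 28), (2, 23), (6, 29), (10, 33), (14, 24), (18, 33), (22, 23), (26, 33), (30, 24), (34, 35), (38, 30), (42, 34), (46, 31), (50, 32), (54, 21)]
t 18.0 tcp [   0.  -125.5  178.7] trig~ 0.434 F [-1.  12.2  6.9] 0.0041597824260130745
padback (123, [-0.5, 54.6, 83.1])
```

View pics/s7.png

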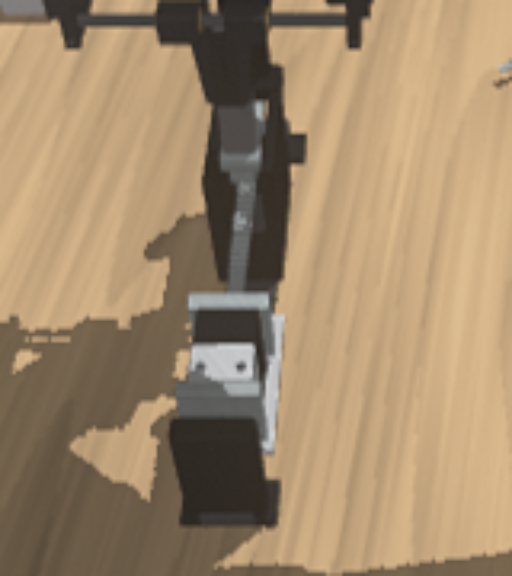

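The case is gripped upright between the jaw (230,300) and the pad (220,395). The pad is about 9.5 mm in, and the fingers hold the trigger with about 12 N. Handing in.

```bash
python3 -c "
from plant import r
print(r.finish_job())"
```

```text
the job is handed in; nothing more can be done
None
```

The job is handed in at about 18 s of the 64 s, but no verdict came back: the case stands upright on the pan, gripped between the jaw and the pad (about 9.5 mm in by the side camera), with the trigger still held squeezed.

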